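# Start the fume hood and raise its sash to the mark

## Task

Get the small fume hood ready for varnishing: press in the start button on its control box (the smaller of the two; leave the large stop button alone), then push the sash up with the fingertips from beneath its lip until the lip's underside is level with the pointer clipped on the side rail. Use fingertips only: nothing is to be gripped or lifted, do not touch the lip's top face or push the sash back down, and leave the pointer and the things standing around where they are. Then take the hand away; the counterweighted sash stays where it is left.

Things in the scene. Friction and masses are not known exactly. Their poses are not given: they have to be found in the camera images.
- hood: Grey benchtop fume hood, fixed: 300 wide (y), 330 deep (x), 450 high (490 with duct stub). Origin: middle of its front foot edge, on the bench; x points into the hood, z up. The front slopes back 35 degrees from vertical, rising from z = 90 at x = 0, above a closed base 60 high. Aluminium rails 22 wide run up the slope at y = +-139; counterweight tubes stand outside at the rear (y = +-166).
- sash (a joint): Clear window in an aluminium frame, 250 wide x 200 along the slope, sliding up the slope along the rails. Value in m along the slope: 0 lowest, 0.18 top stop, grows upward; starts between 0 and 0.03. Counterweighted: no load of its own, about 4 N of friction plus 25 N per m/s against motion, stays wherever it is left.
- lip: Black rubber lip on the sash's lower edge, 200 wide, standing out 54 square to the window; nose 16 thick; moves with the sash. Origin: middle of its root, level with its underside. z runs up the slope (the sash's travel, 35 degrees back from vertical), -x out of the window (toward the robot and up), y along the lip. Free space of 70 under the nose.
- lip_front (a point): Middle of the lip's front lower edge (lip frame x = -54, y = 0, z = 0): push up from beneath here. Same axes as the lip. It is about 170 to 200 mm above the bench at the start.
- lip_cap: Bright metal top face of the lip, 196 x 37 x 5, between window and rubber nose; not to be touched by the fingers. Origin and axes as lip.
- mark_tip (a point): Tip of the dark triangular pointer (20 long, 22 high, pointing to +y) on a 30 x 24 clip on the right-hand rail, at hood y = -103, by the end of the lip. z runs up the slope as the lip's: the sash is at the mark when lip_front is at z = 0 here. It lies 40 to 150 up the slope from the lip at the start. Slides stiffly (20 N); do not push it.
- control_box: Grey control box, 150 (x) x 74 (y) x 45 high, fixed on the bench to the left or right of the hood, yaw varies. Origin: centre of its underside. The start button is on its top at x = -40, the stop button at x = +38.
- start_button (a joint): Travel of the small start button (black, 24 mm across, upright, in a low housing). m: 0 out, 0.006 fully in; a spring brings it back; fully in takes 5 N. It counts as pressed beyond 0.004.
- start_button_top (a point): Centre of the small start button's top face; press straight down.
- stop_button (a joint): Travel of the large stop button (black, 46 mm across). m: 0 out, 0.006 in. Not to be pressed.
- multimeter: Yellowish multimeter lying loose on the other side of the hood from the control box, 140 x 74 x 40; origin at the centre of its underside. Bystander.
- brush_small: Small varnish brush, 193 x 26 x 13, lying loose on the bench along the hood's front; origin at the centre of its underside. Bystander.
- transformer: Small transformer, 70 x 120 x 94, standing loose inside the hood; origin at the centre of its underside. Bystander.

How it is judged:
By the outcome, as a careful person would: the job done as asked, in the order asked, and still so for the second after the job is handed in, with the robot touching nothing.
It also fails if it takes over 64 s, if anything falls off the work surface, if the arm or the gripper's body presses on something with over 40 N, if the wrist force passes 120 N, or if a joint passes its speed limit or range.

## Robot

A 7-joint arm with a two-finger parallel gripper is mounted at the origin on a cart in front of the work surface, level with it; the furniture and walls round the work are solid. World frame = base frame: x ahead of the robot, y to its left, z up, the work surface at z = 0. Lengths are in m, angles in rad, forces in N, time in s.
With the tool pointing down it reaches from about 0.425 to 0.925 m from the base axis. Payload 6.8 kg.
Tool frame: the origin (TCP) lies at the very end of the fingers, on their centre line; the grasp point (between the pads) lies 19 mm behind it; z points along the fingers, y is the line along which they close (so a half turn about z gives the same grasp; the last joint's range is limited). The gripper opens to 85 mm and grips with 20 to 120 N. Pads are 22 mm wide; open, the fingers measure 114 mm over their backs; the gripper's body (76 mm by 85 mm) begins 54 mm behind the grasp point. The pads swing forward as they close: fully open they stand 13 mm farther back than shut.
Start: joints at [1.085, 0.477, 0.022, 1.555, -0.011, 1.109, -0.083], TCP at [0.249, -0.627, 0.203] pointing down, gripper open.
Joint ranges: [-2.96, 2.96], [-0.34, 2.1], [-1.41, 1.46], [0.24, 2.44], [-1.37, 4.51], [0.17, 1.92], [-2.96, 2.96]. Speed limits (rad/s): [2.39, 2.39, 3.14, 3.14, 3.14, 3.14, 3.14].

## Interface

Orientations are given as a unit quaternion [w, x, y, z].
In Python, from station import bot gives the robot as it stands. The module is installed in compiled form; this text tells all that it offers.
- The arm moves only by the shell command python3 -m jog 'ROWS' [OPENING] [FORCE]. ROWS is JSON, a list of rows, each a list of 4 numbers: the shift along the tool's x, y, z in cm, then the turn about the tool's z in rad. In form: [[x, y, z, spin], ...]. A call has 1 to 20 rows; each row is the pose to reach, as a shift and turn from the pose commanded when the call began, along the tool's axes at that moment; what a row does not reach only later rows make up. A row lasts 1/12 s, in which the tool goes at most 41.7 mm and 7.16 degrees, less where a joint would pass 70% of its speed; a pose out of reach is approached as far as the arm can. A call with a gripper value outside its range is refused whole. OPENING is the closure, from -1 (fully open) to 1 (shut), set as the call begins (- or left out, the last holds). The fingers move at their own pace and stop on an object; FORCE is the grip in N (left out, the last holds). Time passes only in rows, so rows that repeat a pose let the fingers close. It gives the time, the measured TCP pose, the force, the opening and the grip force at its end, in the units of the state.
- bot.get_obs(): the state, without advancing time (a new reading comes with each control period).
- bot.read_camera(name): name is "side" or "top" or "wrist"; returns a dict with "pixels" (384x512x3 uint8, red, green, blue), "depth" (384x512 float32, m along the optical axis (not along the pixel's ray), 0 where there is no reading), "fovy" (degrees; the focal length in pixels is half the picture's height over the tangent of half this angle, whatever the lens; pixels are square), "cx", "cy" (the principal point, pixels), "pose" (4x4, takes a point from camera to world coordinates). Camera axes: x right, y down, z forward; pixel columns grow to the right and rows downward; lengths in m; the calibration is good to about 2 mm. A picture is of the moment at which its call begins.
- bot.hand_in(): hands the job in; it is judged then, once.
The state is a dict: "t": time; "q": joint angles; "joint_vel": joint speeds; "joint_torque": joint torques, N m; "eef_pos": TCP position; "tool_rot": TCP orientation; "contact_force": force on the tool from outside, world axes, zero at the start; "torque": the same for the moment, N m; "gripper_width": opening from 0.0 (shut) to 1.0 (fully open); "grasp_force": force on a finger pad.
Only numpy, scipy, OpenCV 4.12 (cv2) and the standard library are available. Lean on these libraries where they do the work, as an engineer would, in place of code of your own. Each camera call takes 0.05 s, during which the arm holds its last target. There are 200 camera calls.

## Working session

There is one attempt and no reset: what is moved stays moved. The work goes in short steps, Python scripts to look and compute and a shell command to move; the robot and the scene stay as the last step left them, time stands still between calls to the robot, and variables do not carry over. Pictures are saved under pics/ and viewed, at most 10 in all, crops included, and the job is handed in when it is done.

```bash
mkdir -p pics; cat > h.py <<'E'
import numpy as np, cv2, json
from station import bot
def cam(n):
    c=bot.read_camera(n); h,w=c["depth"].shape
    f=h/2/np.tan(np.radians(c["fovy"])/2)
    v,u=np.mgrid[:h,:w]; d=c["depth"]
    P=np.stack([(u-c["cx"])/f*d,(v-c["cy"])/f*d,d],-1)
    T=np.array(c["pose"]); W=P@T[:3,:3].T+T[:3,3]; W[d==0]=np.nan
    return c["pixels"],W,c
def save(n,im,s=1): cv2.imwrite("pics/"+n,cv2.cvtColor(cv2.resize(im,None,fx=s,fy=s),cv2.COLOR_RGB2BGR))
E
python3 - <<'E'
from h import *
ims=[]
for n in("side","top"):
    im,W,c=cam(n); save(n+"0.png",im,1.5); np.savez(n+"0.npz",im=im,W=W,pose=c["pose"]); print(n,np.round(c["pose"],3).tolist(),c["fovy"],c["cx"],c["cy"])
o=bot.get_obs(); print(o["t"],o["eef_pos"],o["tool_rot"],o["gripper_width"])
E
```

```text
side [[-0.878, -0.174, 0.447, 0.138], [-0.479, 0.318, -0.818, 0.907], [0.0, -0.932, -0.363, 0.533], [0.0, 0.0, 0.0, 1.0]] 49.95485950956789 261.6150280970617 195.17814762845072
top [[-0.005, -0.86, 0.51, -0.249], [-1.0, 0.011, 0.01, -0.028], [-0.014, -0.51, -0.86, 1.631], [0.0, 0.0, 0.0, 1.0]] 42.227202457509314 249.25064543245577 190.1816640136767
0.1 [ 0.24878343 -0.62688324  0.20225363] [-7.68350526e-04  9.82209115e-01  1.87788778e-01 -1.99291151e-04] 0.9954826277291078
```

View pics/side0.png

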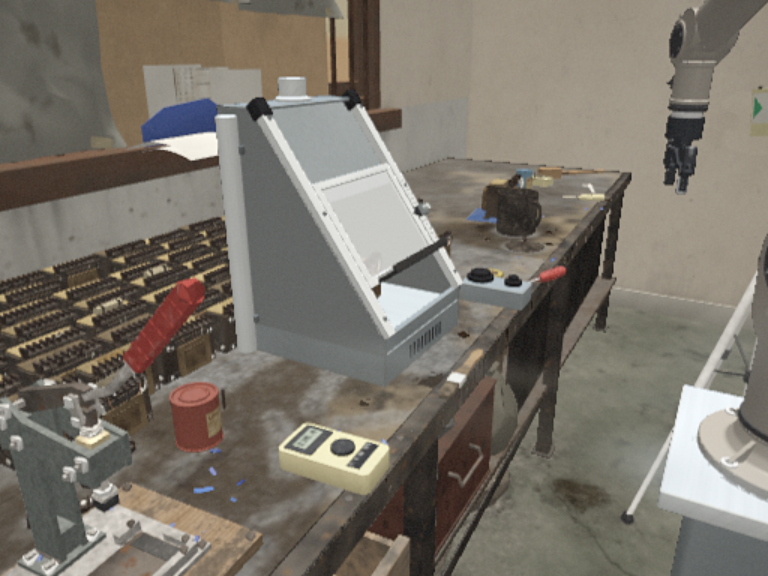

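View pics/top0.png

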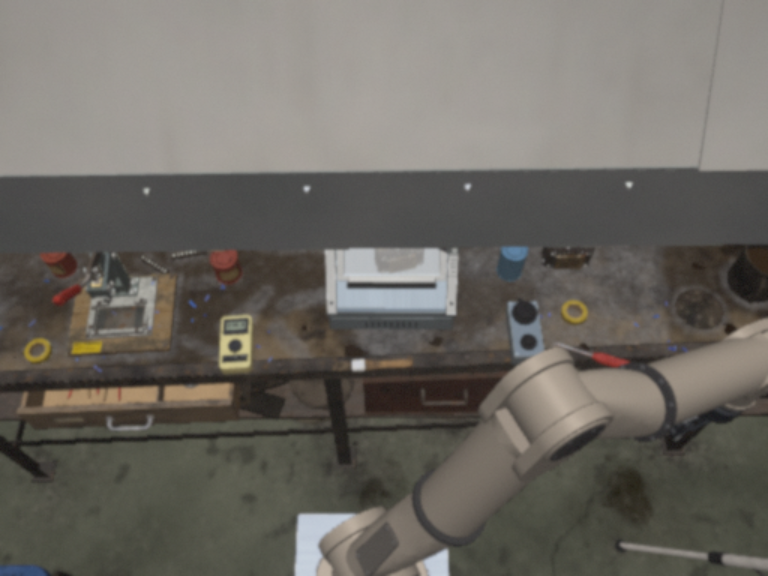

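The side view shows the lip (about (410,262)), the clip on the right rail (421,208), and the control box (495,285) with the small button at (513,281). The top view shows the box at (525,328) with the small button at (528,342). I'll zoom in on both.

```bash
python3 - <<'E'
from h import *
a=np.load("side0.npz"); b=np.load("top0.npz")
save("s_crop.png",a["im"][60:210,200:370],4.5); save("t_crop.png",b["im"][155:255,205:370],4.5)
E
```

```text
(no output)
```

View pics/s_crop.png

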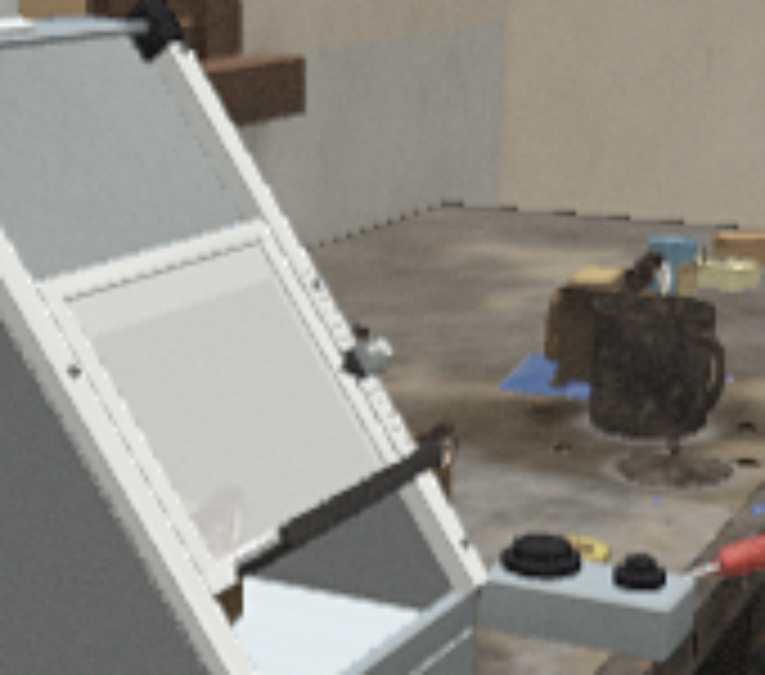

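View pics/t_crop.png

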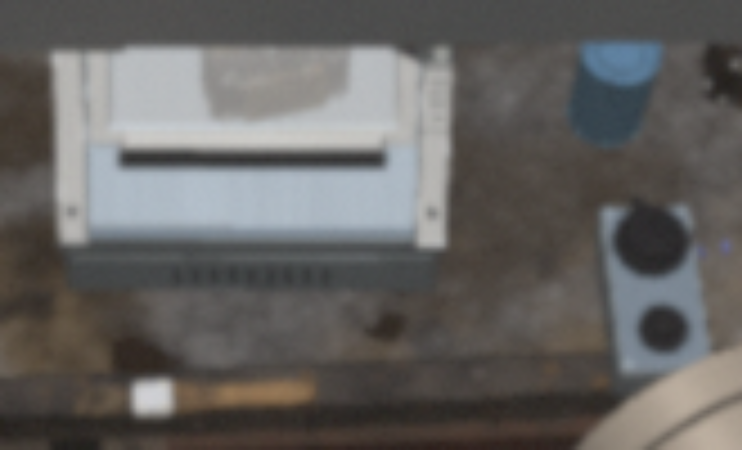

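```bash
python3 - <<'E'
from h import *
a=np.load("side0.npz"); b=np.load("top0.npz")
def q(n,D,pts,o):
    for x,y in pts:
        u=int(round(o[0]+x/4.5));v=int(round(o[1]+y/4.5)); print(n,(x,y),(u,v),np.round(D["W"][v,u],4),D["im"][v,u])
S=[(75,372),(316,285),(465,545),(343,360),(350,362),(358,366),(375,352),(300,535),(360,500),(420,462),(280,548),(270,555),(430,450),(440,455),(640,565),(540,545),(560,590),(680,640),(520,610),(145,480),(330,370)]
T=[(70,80),(70,212),(432,212),(432,100),(130,158),(250,158),(375,158),(130,142),(375,142),(662,328),(650,240),(660,285),(100,268),(420,268),(250,262),(152,398),(410,50),(640,365)]
q("s",a,S,(200,60)); q("t",b,T,(205,155))
E
```

```text
s (75, 372) (217, 143) [0.7135 0.0846 0.2826] [168 170 166]
s (316, 285) (270, 123) [ 0.7097 -0.1917  0.2841] [101 104 101]
s (465, 545) (303, 181) [ 0.5932 -0.1869  0.1197] [127 130 128]
s (343, 360) (276, 140) [ 0.6769 -0.1681  0.2406] [111 113 109]
s (350, 362) (278, 140) [ 0.6705 -0.1686  0.2412] [49 46 51]
s (358, 366) (280, 141) [ 0.665  -0.171   0.2383] [92 94 93]
s (375, 352) (283, 138) [ 0.6622 -0.1853  0.2448] [150 152 147]
s (300, 535) (267, 179) [0.5983 0.0367 0.193 ] [55 50 48]
s (360, 500) (280, 171) [nan nan nan] [55 51 52]
s (420, 462) (293, 163) [ 0.5958 -0.115   0.1952] [54 50 49]
s (280, 548) (262, 182) [0.6052 0.0505 0.1881] [37 39 35]
s (270, 555) (260, 183) [0.6101 0.052  0.185 ] [37 36 35]
s (430, 450) (296, 160) [ 0.5982 -0.141   0.1969] [61 57 56]
s (440, 455) (298, 161) [ 0.5944 -0.1467  0.193 ] [104 100  95]
s (640, 565) (342, 186) [ 0.5231 -0.3579  0.0612] [24 26 34]
s (540, 545) (320, 181) [ 0.601  -0.3563  0.0664] [58 56 59]
s (560, 590) (324, 191) [ 0.5771 -0.3351  0.0412] [169 175 174]
s (680, 640) (351, 202) [ 0.4936 -0.3773  0.0023] [84 85 84]
s (520
[... 585 characters left out ...]
1408  0.2053] [55 55 54]
t (130, 142) (234, 187) [0.6159 0.0398 0.1926] [170 169 166]
t (375, 142) (288, 187) [ 0.6144 -0.1424  0.1909] [169 169 167]
t (662, 328) (352, 228) [ 0.5193 -0.3678  0.0667] [47 46 47]
t (650, 240) (349, 208) [ 0.5965 -0.365   0.0707] [48 45 47]
t (660, 285) (352, 218) [ 0.5709 -0.3774  0.0426] [125 136 149]
t (100, 268) (227, 215) [0.5887 0.0709 0.0422] [67 69 69]
t (420, 268) (298, 215) [ 0.5858 -0.185   0.0418] [73 74 74]
t (250, 262) (261, 213) [ 0.5906 -0.0518  0.0512] [78 78 80]
t (152, 398) (239, 243) [0.4902 0.0279 0.0148] [205 207 210]
t (410, 50) (296, 166) [ 0.6663 -0.1688  0.2403] [71 69 72]
t (640, 365) (347, 236) [ 0.5003 -0.3522  0.0422] [123 133 143]
```

```bash
cat > m.py <<'E'
from h import *
import sys
yaw=-0.013; O=np.array([0.5875,-0.051,0])   # hood frame estimate
R=np.array([[np.cos(yaw),-np.sin(yaw),0],[np.sin(yaw),np.cos(yaw),0],[0,0,1]])
c,s=np.cos(np.radians(35)),np.sin(np.radians(35))
def hs(W):  # hood y, n (out), s (up slope)
    H=(W-O)@R; return H[...,1],-c*H[...,0]+s*H[...,2],s*H[...,0]+c*H[...,2]
E
python3 - <<'E'
from m import *
for f in("side0","top0"):
    D=np.load(f+".npz"); W=D["W"]; im=D["im"].astype(int); y,n,sl=hs(W)
    dark=im.max(-1)<75
    m=dark&(abs(y)<.1)&(n>.05)&(n<.16)&(sl>.1)&(sl<.25)
    print(f,m.sum(),"lip n,s pct",np.round(np.percentile(n[m],[2,25,50,75,98]),4),np.round(np.percentile(sl[m],[2,10,50,90,98]),4),"y",np.round(np.percentile(y[m],[0,100]),4))
    # rails
    for sg in(1,-1):
        r=(abs(y-sg*.139)<.007)&(sl>.09)&(sl<.4)&(im.min(-1)>120)&(n>.02)&(n<.09); 
        print("rail",sg,r.sum(),np.round(np.percentile(n[r],[10,50,90]),4))
    k=(im.max(-1)<90)&(y<-.09)&(y>-.135)&(n>.04)&(n<.12)&(sl>.2)&(sl<.4)
    v,u=np.where(k); print("ptr",[(a,b,*np.round([y[b,a],n[b,a],sl[b,a]],4)) for a,b in zip(u,v)][:40])
    b=dark&(abs(W[...,1]+.365)<.06)&(W[...,0]>.45)&(W[...,0]<.65)&(W[...,2]>.045)&(W[...,2]<.1)
    N,L,st,C=cv2.connectedComponentsWithStats(b.astype(np.uint8))
    for i in range(1,N):
        if st[i,4]>8: print("btn",st[i],C[i],np.round(np.median(W[L==i],0),4),np.round(np.percentile(W[L==i],[2,98],axis=0),4).tolist())
W=np.load("top0.npz")["W"]; print([np.round(W[v,256],3).tolist() for v in(20,90,120,150,164)])
E
```

```text
side0 211 lip n,s pct [0.0861 0.1025 0.1033 0.1042 0.1056] [0.1606 0.1616 0.1672 0.173  0.1743] y [-0.0961  0.1   ]
rail 1 425 [0.0576 0.059  0.0604]
rail -1 222 [0.0585 0.0608 0.0632]
ptr [(np.int64(277), np.int64(138), np.float64(-0.1219), np.float64(0.0665), np.float64(0.2531)), (np.int64(278), np.int64(138), np.float64(-0.1237), np.float64(0.0684), np.float64(0.2516)), (np.int64(277), np.int64(139), np.float64(-0.1172), np.float64(0.0675), np.float64(0.2502)), (np.int64(278), np.int64(139), np.float64(-0.1189), np.float64(0.0694), np.float64(0.2488)), (np.int64(277), np.int64(140), np.float64(-0.1065), np.float64(0.0719), np.float64(0.247)), (np.int64(278), np.int64(140), np.float64(-0.1166), np.float64(0.0691), np.float64(0.2461)), (np.int64(279), np.int64(140), np.float64(-0.1189), np.float64(0.0707), np.float64(0.2447)), (np.int64(276), np.int64(141), np.float64(-0.1052), np.float64(0.068), np.float64(0.246)), (np.int64(277), np.int64(141), np.float64(-0.1074), np.float64(0.0697), np.float64(0.2446)), (np.int64(278), np.int64(141), np.float64(-0.112), np.float64(0.07), np.floa
[... 1451 characters left out ...]
float64(0.0756), np.float64(0.2443)), (np.int64(299), np.int64(166), np.float64(-0.1271), np.float64(0.0691), np.float64(0.2417)), (np.int64(298), np.int64(167), np.float64(-0.1236), np.float64(0.0716), np.float64(0.2391)), (np.int64(299), np.int64(167), np.float64(-0.1267), np.float64(0.0747), np.float64(0.2404))]
btn [342 201  16  15 188] [349.34574468 208.06382979] [ 0.5999 -0.3678  0.0631] [[0.5763, -0.395, 0.05], [0.6332, -0.3444, 0.0729]]
btn [347 223  10  10  74] [351.78378378 227.7027027 ] [ 0.5228 -0.3683  0.0597] [[0.51, -0.3842, 0.0506], [0.5426, -0.3539, 0.073]]
[[0.162, -0.032, 1.28], [0.118, -0.031, 1.224], [0.101, -0.031, 1.193], [0.101, -0.031, 1.136], [0.101, -0.031, 1.105]]
```

```bash
python3 -m jog '[[3.5,-1.4,0,0.1],[7,-2.8,0,0.2],[10.5,-4.2,0,0.3],[14,-5.7,0,0.39],[17.6,-7.1,0,0.39],[21.1,-8.5,0,0.39],[24.6,-9.9,0,0.39],[28.1,-11.3,0,0.39],[31.6,-12.7,0,0.39],[35.1,-14.1,0,0.39],[35.1,-14.1,0,0.39],[35.1,-14.1,3,0.39],[35.1,-14.1,6,0.39],[35.1,-14.1,9,0.39],[35.1,-14.1,9,0.39],[35.1,-14.1,9,0.39]]' 1 20
python3 - <<'E'
from h import *
o=bot.get_obs(); print(o["eef_pos"],o["tool_rot"],o["contact_force"])
for n in("side","wrist"):
    im,W,c=cam(n); np.savez(n+"1.npz",im=im,W=W)
    if n=="side": A=cv2.resize(im[60:210,200:370],(680,600))
    else: save("w1.png",im,1.5)
save("s1.png",A)
E
```

```text
t: 1.43
eef_pos: [0.5219, -0.3663, 0.1117]
tool_rot: [-0.001, 1.0, -0.006, -0.002]
contact_force: [0.5, 0.1, 0.2]
gripper_width: -0.001
grasp_force: 0.0
[ 0.5218786  -0.36625083  0.1117123 ] [-0.00102705  0.99997896 -0.00614241 -0.00181419] [0.4989849  0.12574589 0.23544969]
```

View pics/w1.png

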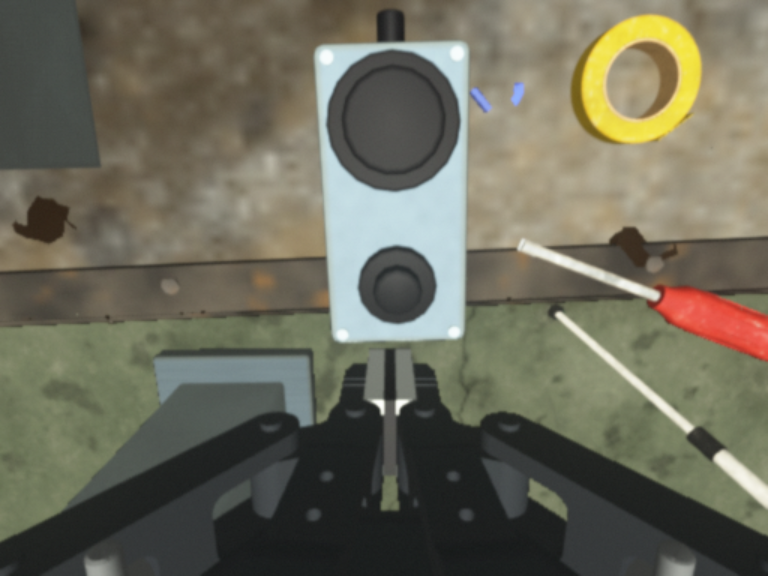

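View pics/s1.png

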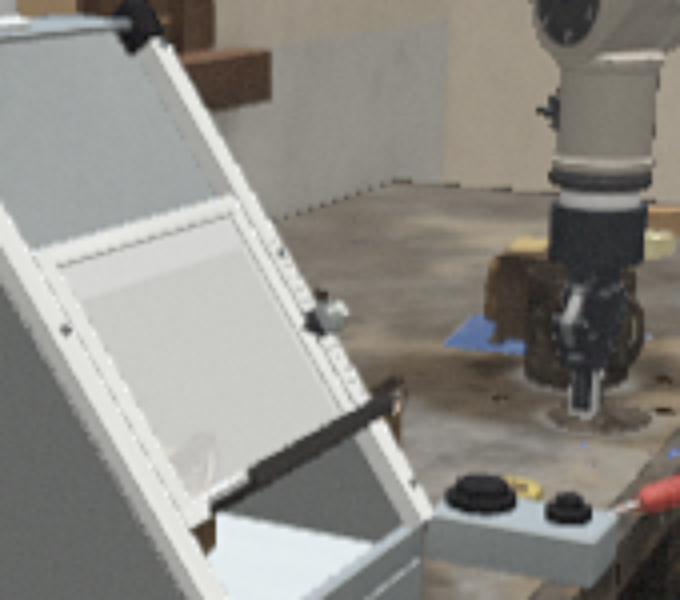

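The wrist view shows the start button cap at (397,286) inside a wider housing, with the closed fingertips at about (390,375) and the stop button well clear at (393,118).

```bash
python3 - <<'E'
from h import *
D=np.load("wrist1.npz"); W=D["W"]
for p in[(397,286),(397,270),(397,300),(382,286),(412,286),(369,286),(426,286),(397,255),(345,250),(393,118),(393,60),(390,360),(370,365),(410,365)]:
    u,v=int(p[0]/1.5),int(p[1]/1.5); print(p,np.round(W[v,u],4))
g=cv2.cvtColor(D["im"],cv2.COLOR_RGB2GRAY)
m=(W[...,2]>.058)&(W[...,2]<.075)&(W[...,0]<.555)&(W[...,0]>.49)&(abs(W[...,1]+.366)<.03)
print(m.sum(),W[m].min(0),W[m].max(0),np.median(W[m],0))
m=(W[...,2]>.046)&(W[...,2]<.075)&(W[...,0]<.555)&(W[...,0]>.49)&(abs(W[...,1]+.366)<.03)
print(m.sum(),W[m].min(0),W[m].max(0))
E
```

```text
(397, 286) [ 0.5341 -0.3707  0.0661]
(397, 270) [ 0.5415 -0.3708  0.0661]
(397, 300) [ 0.5267 -0.3707  0.0663]
(382, 286) [ 0.5346 -0.3636  0.0678]
(412, 286) [ 0.5339 -0.3779  0.0656]
(369, 286) [ 0.5319 -0.3573  0.0571]
(426, 286) [ 0.5314 -0.3859  0.0565]
(397, 255) [ 0.5469 -0.371   0.0567]
(345, 250) [ 0.5477 -0.3447  0.0432]
(393, 118) [ 0.6099 -0.37    0.0662]
(393, 60) [ 0.6345 -0.3703  0.0562]
(390, 360) [ 0.5347 -0.3678  0.1558]
(370, 365) [ 0.5346 -0.3617  0.1586]
(410, 365) [ 0.5341 -0.3735  0.1579]
841 [ 0.51489081 -0.38870122  0.05800388] [ 0.5464585  -0.35445274  0.06856128] [ 0.53182632 -0.37077324  0.06629043]
2203 [ 0.49936117 -0.39557117  0.04600305] [ 0.55480044 -0.33831548  0.06856128]
```

```bash
python3 - <<'E'
from h import *
for f in("side0","top0","side1","wrist1"):
    D=np.load(f+".npz"); W=D["W"]; im=D["im"]; d=im.max(-1)<110
    for lo,hi in((.49,.56),(.565,.66)):
        m=d&(W[...,2]>.0625)&(W[...,2]<.075)&(W[...,0]<hi)&(W[...,0]>lo)&(abs(W[...,1]+.366)<.035)
        print(f,lo,m.sum(),np.round((W[m].min(0)+W[m].max(0))/2,4),np.round(W[m].mean(0),4))
    y=W[...,1]; m=(abs(y+.19)<.02)&(W[...,2]>.03)&(W[...,2]<.058)&(W[...,0]>.56)&(W[...,0]<.62)
    print("hood front x",m.sum(),np.median(W[m],0), "bench z",np.nanmedian(W[(abs(y+.27)<.02)&(abs(W[...,0]-.62)<.03)],0))
    m=(abs(W[...,2]-.0425)<.004)&(abs(W[...,0]-.56)<.1)&(abs(y+.37)<.06); print("boxtop",W[m].min(0),W[m].max(0))
E
```

```text
side0 0.49 17 [ 0.5265 -0.368   0.0648] [ 0.5262 -0.367   0.0645]
side0 0.565 48 [ 0.6046 -0.3636  0.0647] [ 0.6037 -0.3652  0.0647]
hood front x 34 [ 0.58837891 -0.18626822  0.04418067] bench z [ 0.60555132 -0.26988707 -0.24333559]
boxtop [ 0.49223962 -0.4056575   0.03855406] [ 0.63914786 -0.32784746  0.04626472]
top0 0.49 30 [ 0.5249 -0.3699  0.0687] [ 0.5245 -0.3707  0.0673]
top0 0.565 97 [ 0.6006 -0.3695  0.068 ] [ 0.6021 -0.3691  0.0672]
hood front x 30 [ 0.58829898 -0.18465682  0.04475333] bench z [ 0.61586019 -0.27000283 -0.00366362]
boxtop [ 0.48777137 -0.4082469   0.0386054 ] [ 0.64280405 -0.3326542   0.04648921]
side1 0.49 16 [ 0.5263 -0.3667  0.064 ] [ 0.5263 -0.3685  0.0642]
side1 0.565 48 [ 0.6036 -0.3652  0.0649] [ 0.6044 -0.3639  0.0648]
hood front x 37 [ 0.58815752 -0.18331399  0.04441575] bench z [ 0.60466062 -0.2689435  -0.24369811]
boxtop [ 0.49220417 -0.40085475  0.03856946] [ 0.64136119 -0.32824795  0.04647146]
wrist1 0.49 787 [ 0.5309 -0.3711  0.0656] [ 0.5313 -0.371   0.0663]
wrist1 0.565 3910 [ 0.6085 -0.37    0.0659] [ 0.6086 -0.3698  0.0666]
hood front x 1178 [ 0.60512936 -0.19947601  0.04524203] bench z [ 6.21427712e-01 -2.69994948e-01 -1.67507307e-04]
boxtop [ 0.49554113 -0.40803485  0.03860492] [ 0.64584268 -0.33232013  0.04649958]
```

```bash
python3 -m jog '[[0.5,0.3,0,0],[0.5,0.3,2,0],[0.5,0.3,3.5,0],[0.5,0.3,4.2,0],[0.5,0.3,4.5,0],[0.5,0.3,4.7,0],[0.5,0.3,4.9,0],[0.5,0.3,5.0,0],[0.5,0.3,5.1,0],[0.5,0.3,5.1,0],[0.5,0.3,5.1,0]]'
```

```text
t: 2.45
eef_pos: [0.5284, -0.3701, 0.0624]
tool_rot: [0.0, 1.0, -0.006, 0.0]
contact_force: [-1.1, -0.7, -0.5]
gripper_width: -0.005
grasp_force: 0.0
```

```bash
python3 -m jog '[[0,0,0.15,0],[0,0,0.3,0],[0,0,0.3,0],[0,0,0.3,0]]'
```

```text
t: 2.78
eef_pos: [0.5281, -0.3699, 0.0589]
tool_rot: [-0.0, 1.0, -0.006, -0.0]
contact_force: [-0.9, -0.1, 0.2]
gripper_width: 0.001
grasp_force: 0.0
```

```bash
python3 -m jog '[[0,0,0.1,0],[0,0,0.2,0],[0,0,0.2,0],[0,0,0.2,0]]'
```

```text
t: 3.12
eef_pos: [0.5281, -0.3699, 0.057]
tool_rot: [-0.0, 1.0, -0.006, -0.0]
contact_force: [-0.5, 0.2, -0.9]
gripper_width: -0.004
grasp_force: 0.0
```

```bash
python3 - <<'E'
from h import *
im,W,c=cam("side"); im2,W2,_=cam("wrist")
A=cv2.resize(im[140:215,290:370],(426,400)); B=cv2.resize(im2[130:270,190:330],(400,400))
save("p2.png",np.hstack([A,B]))
E
```

```text
(no output)
```

View pics/p2.png

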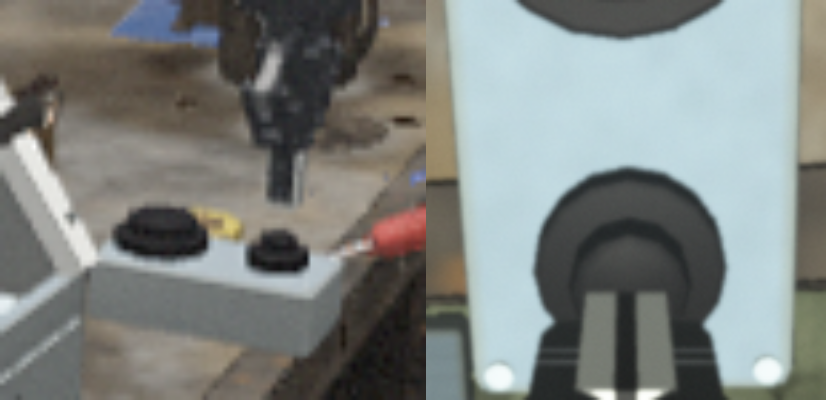

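The fingertips (285,205 in the left half) still hang above the button (278,235), so I'll measure the tip in the camera depth.

```bash
python3 - <<'E'
from h import *
im,W,c=cam("side"); im2,W2,_=cam("wrist")
for v in range(168,188): print(v,[ (np.round(W[v,u],3).tolist(),int(im[v,u].mean())) for u in(341,344)])
for v in(225,232,234,236,240,244,250): print(v,[np.round(W2[v,u],4).tolist() for u in(252,265)])
E
```

```text
168 [([0.529, -0.35, 0.125], 46), ([0.515, -0.337, 0.131], 41)]
169 [([0.529, -0.351, 0.122], 52), ([0.52, -0.354, 0.122], 42)]
170 [([0.531, -0.358, 0.116], 52), ([0.52, -0.356, 0.118], 37)]
171 [([0.53, -0.356, 0.113], 52), ([0.519, -0.354, 0.116], 41)]
172 [([0.529, -0.354, 0.11], 53), ([0.52, -0.358, 0.111], 42)]
173 [([0.529, -0.354, 0.107], 52), ([0.52, -0.358, 0.107], 36)]
174 [([0.529, -0.356, 0.103], 45), ([0.52, -0.361, 0.103], 43)]
175 [([0.53, -0.361, 0.098], 46), ([0.52, -0.362, 0.099], 47)]
176 [([0.529, -0.358, 0.096], 46), ([0.519, -0.358, 0.097], 60)]
177 [([0.529, -0.359, 0.092], 81), ([0.519, -0.36, 0.093], 71)]
178 [([0.53, -0.364, 0.086], 137), ([0.52, -0.362, 0.089], 116)]
179 [([0.529, -0.36, 0.084], 150), ([0.521, -0.366, 0.084], 147)]
180 [([0.602, -0.597, -0.004], 142), ([0.59, -0.597, -0.002], 147)]
181 [([0.597, -0.584, -0.003], 153), ([0.584, -0.581, 0.0], 147)]
182 [([0.594, -0.573, -0.003], 148), ([0.583, -0.576, -0.002], 144)]
183 [([0.533, -0.376, 0.065], 65), ([0.58, -0.567, -0.003], 116)]
184 [([0.53, -0.366, 0.065], 46), ([0.519, -0.365, 0.067], 42)]
185 [([0.526, -0.356, 0.065], 29), ([0.519, -0.364, 0.064], 33)]
186 [([0.528, -0.361, 0.059], 32), ([0.52, -0.37, 0.058], 28)]
187 [([0.526, -0.357, 0.057], 37), ([0.519, -0.367, 0.055], 39)]
225 [[0.534, -0.3661, 0.0661], [0.5339, -0.3733, 0.0659]]
232 [[0.5393, -0.3668, 0.089], [0.5387, -0.373, 0.0879]]
234 [[0.5394, -0.3668, 0.0918], [0.5397, -0.3729, 0.0928]]
236 [[0.5398, -0.3669, 0.0952], [0.5392, -0.3729, 0.0939]]
240 [[0.5399, -0.367, 0.0998], [0.5393, -0.3728, 0.0985]]
244 [[0.5392, -0.3671, 0.1024], [0.5392, -0.3727, 0.1027]]
250 [[0.5391, -0.3672, 0.1082], [0.539, -0.3726, 0.108]]
```

```bash
python3 -m jog '[[0,0,0.7,0],[0,0,1.2,0],[0,0,1.5,0],[0,0,1.6,0],[0,0,1.6,0]]'
```

```text
t: 3.73
eef_pos: [0.5278, -0.3697, 0.0404]
tool_rot: [-0.0, 1.0, -0.006, -0.0]
contact_force: [0.1, -0.9, -0.6]
gripper_width: -0.002
grasp_force: 0.0
```

```bash
python3 -m jog '[[0,0,0.1,0],[0,0,0.2,0],[0,0,0.3,0],[0,0,0.3,0],[0,0,0.3,0]]'
```

```text
t: 4.15
eef_pos: [0.5284, -0.3701, 0.0384]
tool_rot: [0.0, 1.0, -0.006, 0.0]
contact_force: [0.6, 0.1, 2.1]
gripper_width: 0.004
grasp_force: 0.8
```

Contact is beginning (2 N), so I'll press further.

```bash
python3 -m jog '[[0,0,0.1,0],[0,0,0.2,0],[0,0,0.3,0],[0,0,0.3,0],[0,0,0.3,0]]'
```

```text
t: 4.57
eef_pos: [0.5284, -0.3701, 0.0353]
tool_rot: [0.0, 1.0, -0.006, 0.0]
contact_force: [-0.3, 1.0, 2.9]
gripper_width: -0.001
grasp_force: 1.7
```

```bash
python3 -m jog '[[0,0,0.1,0],[0,0,0.2,0],[0,0,0.2,0],[0,0,0.2,0]]'
```

```text
t: 4.9
eef_pos: [0.5284, -0.37, 0.0332]
tool_rot: [0.0, 1.0, -0.006, 0.0]
contact_force: [-0.1, 0.5, 3.6]
gripper_width: -0.001
grasp_force: 2.3
```

```bash
python3 -m jog '[[0,0,0.1,0],[0,0,0.2,0],[0,0,0.2,0],[0,0,0.2,0]]'; python3 - <<'E'
from h import *
im,W,c=cam("wrist"); print([np.round(W[v,258],4).tolist() for v in (205,210,215,220,225,228)],[np.round(W[v,230],4).tolist() for v in (205,215,225)])
E
```

```text
t: 5.23
eef_pos: [0.5284, -0.3701, 0.0327]
tool_rot: [0.0, 1.0, -0.006, 0.0]
contact_force: [-4.9, 2.5, 16.3]
gripper_width: 0.0
grasp_force: 7.9
[[0.5497, -0.3699, 0.0544], [0.5477, -0.3698, 0.0564], [0.5452, -0.3698, 0.0568], [0.5426, -0.3698, 0.0566], [0.5412, -0.3698, 0.0598], [0.5397, -0.3698, 0.06]] [[0.5468, -0.3549, 0.0445], [0.5412, -0.3547, 0.0447], [0.5402, -0.3558, 0.0569]]
```

```bash
python3 -m jog '[[0,0,-1,0],[0,0,-3,0],[0,0,-6,0],[0,0,-9,0],[-1,0,-12,0],[-2.2,-1,-12.4,0],[-2.2,-5,-12.4,0],[-2.2,-9,-12.4,0],[-2.2,-13,-12.4,0],[-2.2,-17,-12.4,0],[-2.2,-21,-12.4,0],[-2.2,-25,-12.4,0],[-2.2,-29,-12.4,0],[-2.2,-31.9,-12.4,0],[-2.2,-31.9,-12.4,0],[-2.2,-31.9,-12.4,0]]'
cat > look.py <<'E'
from m import *
import sys
k=sys.argv[1]
im,W,c=cam("side"); np.savez("side%s.npz"%k,im=im,W=W)
y,n,sl=hs(W); i=im.astype(int)
for lo,hi in((.03,.095),(-.095,-.03),(-.1,.1)):
    m=(i.max(-1)<75)&(y>lo)&(y<hi)&(abs(n-.1035)<.006)&(sl>.12)&(sl<.3)
    if m.sum(): print("lip",m.sum(),np.round(np.percentile(sl[m],[2,50,98]),4))
p=(i.max(-1)<95)&(y<-.103)&(y>-.125)&(n>.06)&(n<.08)&(sl>.2)&(sl<.4)
print("ptr",p.sum(),np.round([sl[p].min(),sl[p].max(),sl[p].mean()],4) if p.any() else 0)
save("side%s.png"%k,im[80:200,210:370],4.5)
E
python3 look.py 3
python3 - <<'E'
from h import *
im,W,c=cam("side")
o=bot.get_obs(); p=o["eef_pos"]
m=(abs(W[...,1]-p[1])<.03)&(abs(W[...,0]-p[0])<.03)&(W[...,2]>.1)&(W[...,2]<.26)
print("tip low",np.round(np.percentile(W[m][:,2],[0,1,3]),4),"x range",W[m][:,0].min(),np.percentile(W[m&(W[...,2]<.22)][:,0],[2,50,98]))
E
```

```text
t: 6.62
eef_pos: [0.5097, -0.0486, 0.1548]
tool_rot: [-0.0, 1.0, -0.004, -0.0]
contact_force: [0.6, -0.5, -0.1]
gripper_width: 0.0
grasp_force: 0.0
lip 79 [0.1609 0.1678 0.1746]
lip 53 [0.1607 0.1673 0.1735]
lip 200 [0.1606 0.1674 0.1743]
ptr 16 [0.2356 0.2529 0.244 ]
tip low [0.1814 0.1827 0.1848] x range 0.4901644114426711 [0.49634836 0.50285297 0.51852667]
```

View pics/side3.png

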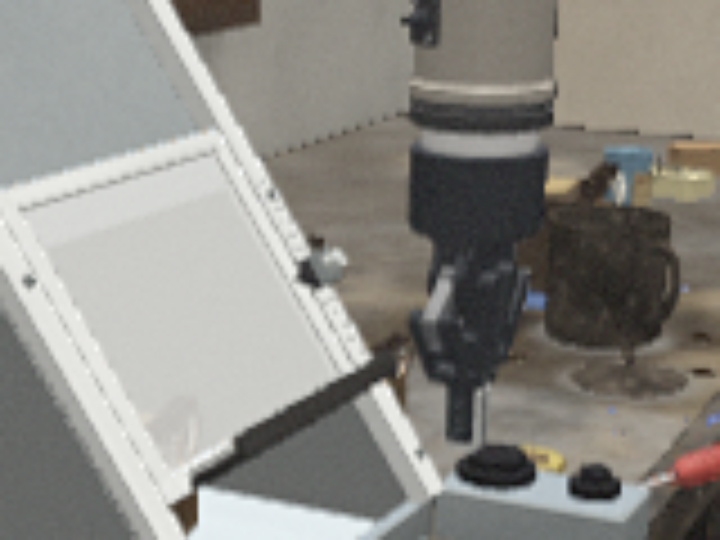

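The hand is clear in front of the lip (lip end (390,355), fingertip (460,435)), with the tip about 8 mm below the lip's front edge. Approaching now.

```bash
python3 -m jog '[[2.5,0,0,0],[5,0,0,0],[6,0,0,0],[6.6,0,0,0],[6.9,0,0,0],[7.1,0,0,0],[7.1,0,0,0]]'; python3 -m jog '[[0.1,0,0,0],[0.2,0,0,0],[0.3,0,0,0],[0.3,0,0,0]]'
```

```text
t: 7.3
eef_pos: [0.5804, -0.052, 0.1549]
tool_rot: [0.0, 1.0, -0.006, -0.0]
contact_force: [-0.4, -0.1, -0.1]
gripper_width: 0.001
grasp_force: 0.0
t: 7.63
eef_pos: [0.5841, -0.0516, 0.1553]
tool_rot: [0.0, 1.0, -0.006, 0.0]
contact_force: [-0.1, 0.1, -0.2]
gripper_width: 0.001
grasp_force: 0.0
```

```bash
python3 -m jog '[[0.2,0,0,0],[0.4,0,0,0],[0.6,0,-0.3,0],[0.8,0,-0.6,0],[1.0,0,-0.9,0],[1.2,0,-1.2,0],[1.2,0,-1.2,0]]';python3 look.py 4
```

```text
t: 8.22
eef_pos: [0.5925, -0.0518, 0.1662]
tool_rot: [0.0, 1.0, -0.006, -0.004]
contact_force: [-9.7, 0.2, 3.4]
gripper_width: 0.002
grasp_force: 4.9
lip 83 [0.1736 0.1809 0.188 ]
lip 22 [0.1733 0.1786 0.1858]
lip 146 [0.1736 0.1805 0.1877]
ptr 0 0
```

```bash
python3 -m jog '[[0.3,0,-0.4,0],[0.6,0,-0.8,0],[0.9,0,-1.2,0],[1.2,0,-1.6,0],[1.5,0,-2.05,0],[1.8,0,-2.5,0],[2.1,0,-2.95,0],[2.4,0,-3.4,0],[2.7,0,-3.8,0],[3.0,0,-4.2,0],[3.25,0,-4.6,0],[3.45,0,-4.9,0],[3.45,0,-4.9,0],[3.45,0,-4.9,0]]';python3 look.py 5
```

```text
t: 9.43
eef_pos: [0.6269, -0.0524, 0.2153]
tool_rot: [0.0, 1.0, -0.006, -0.004]
contact_force: [-11.6, 0.3, 5.2]
gripper_width: -0.001
grasp_force: 5.6
lip 85 [0.2332 0.2401 0.2478]
lip 36 [0.2323 0.2384 0.2464]
lip 166 [0.233  0.2401 0.2476]
ptr 0 0
```

View pics/side5.png

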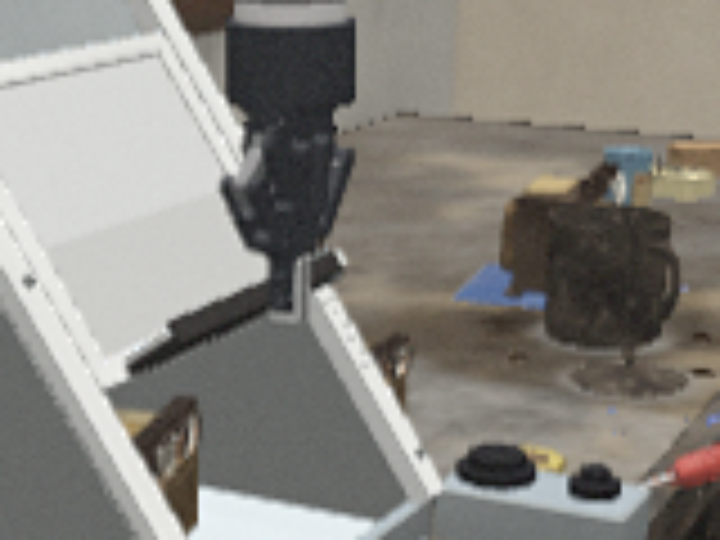

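```bash
python3 -m jog '[[-1,0,0,0],[-4,0,0,0],[-8,0,0,0],[-8,3,-1,0],[-8,6,-3,0],[-8,8,-6,0],[-8,8,-8,0],[-8,8,-8,0],[-8,8,-8,0]]'; python3 look.py 6; python3 - <<'E'
from m import *
im,W,c=cam("wrist"); np.savez("wrist6.npz",im=im,W=W); save("w6.png",im,1.5)
E
```

```text
t: 10.23
eef_pos: [0.5503, -0.1314, 0.2975]
tool_rot: [0.0, 1.0, -0.006, 0.002]
contact_force: [-0.1, -0.5, -0.3]
gripper_width: -0.002
grasp_force: 0.0
lip 82 [0.2333 0.2401 0.2475]
lip 64 [0.2325 0.2395 0.2467]
lip 220 [0.233  0.2398 0.2474]
ptr 2 [0.2524 0.2528 0.2526]
```

View pics/w6.png

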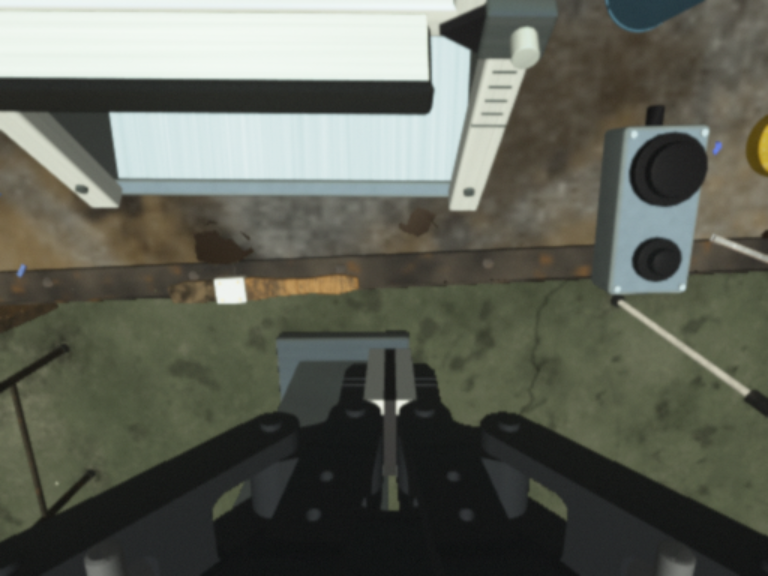

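The wrist view shows the lip's nose (front face, rows 80–112) and the pointer's tip at about (440,27), so I'll measure both there.

```bash
python3 - <<'E'
from m import *
D=np.load("wrist6.npz"); W=D["W"]; im=D["im"].astype(int); y,n,s_=hs(W)
for u in(150,200,250):
  print(u,[(v,*np.round([n[v,u],s_[v,u]],4),int(im[v,u].mean())) for v in range(48,78,2)])
m=(im.max(-1)<90); m[40:]=0; m[:,:288]=0; m[:,330:]=0
m&=(n>.055)&(n<.085)
for yy in np.arange(-.130,-.098,.003):
    k=m&(abs(y-yy)<.0015)
    if k.any(): print("y%.4f"%yy,k.sum(),np.round([s_[k].min(),s_[k].max(),(s_[k].min()+s_[k].max())/2,np.median(n[k])],4))
r=(abs(y+.139)<.007)&(im.min(-1)>120)&(n>.04)&(n<.08)&(s_>.09)&(s_<.23); print("rail n",np.median(n[r]))
E
```

```text
150 [(48, np.float64(0.0926), np.float64(0.248), 240), (50, np.float64(0.0943), np.float64(0.2482), 240), (52, np.float64(0.0982), np.float64(0.2506), 177), (54, np.float64(0.0995), np.float64(0.2504), 46), (56, np.float64(0.1008), np.float64(0.2501), 44), (58, np.float64(0.1018), np.float64(0.2496), 45), (60, np.float64(0.1013), np.float64(0.2474), 44), (62, np.float64(nan), np.float64(nan), 40), (64, np.float64(0.1036), np.float64(0.2466), 41), (66, np.float64(0.1028), np.float64(0.2441), 41), (68, np.float64(0.1033), np.float64(0.2428), 40), (70, np.float64(0.1027), np.float64(0.2405), 39), (72, np.float64(0.1031), np.float64(0.2391), 40), (74, np.float64(0.1027), np.float64(0.2368), 70), (76, np.float64(-0.0194), np.float64(0.0908), 211)]
200 [(48, np.float64(0.0913), np.float64(0.2468), 240), (50, np.float64(0.0938), np.float64(0.2477), 239), (52, np.float64(0.0975), np.float64(0.25), 209), (54, np.float64(0.1), np.float64(0.251), 57), (56, np.float64(0.1015), np.float64(0.251), 42), (58, np.float64(0.1023), np.float64(0.2502), 44), (60, np.float64(0.1036), np.float64(0.2499), 4
[... 874 characters left out ...]
oat64(0.1036), np.float64(0.2451), 41), (68, np.float64(0.1034), np.float64(0.2431), 38), (70, np.float64(0.1032), np.float64(0.2412), 37), (72, np.float64(0.1025), np.float64(0.2386), 39), (74, np.float64(0.1035), np.float64(0.238), 42), (76, np.float64(-0.0191), np.float64(0.0916), 164)]
y-0.1270 16 [0.2363 0.2432 0.2397 0.0716]
y-0.1240 96 [0.2353 0.2556 0.2454 0.0716]
y-0.1210 160 [0.2352 0.2583 0.2468 0.0712]
y-0.1180 148 [0.2376 0.2567 0.2471 0.0695]
y-0.1150 117 [0.239  0.2561 0.2475 0.0695]
y-0.1120 103 [0.2405 0.2537 0.2471 0.0693]
y-0.1090 78 [0.2425 0.2524 0.2475 0.0695]
y-0.1060 57 [0.2442 0.2504 0.2473 0.0692]
y-0.1030 34 [0.2461 0.2485 0.2473 0.0678]
rail n 0.059652537833908933
```

```bash
python3 -m jog '[[0,-2,2,0],[0,-4,5,0],[0,-6,7,0],[0,-8,8,0],[3,-8,8,0],[6,-8,8,0],[7.2,-8,8,0],[7.6,-8,8,0],[8,-8,8,0],[8.2,-8,7.75,0],[8.4,-8,7.5,0],[8.5,-8,7.3,0],[8.5,-8,7.3,0],[8.5,-8,7.3,0]]'; python3 look.py 7
```

```text
t: 11.5
eef_pos: [0.6318, -0.0508, 0.2213]
tool_rot: [-0.001, 1.0, -0.005, -0.004]
contact_force: [-6.7, 2.6, 0.7]
gripper_width: -0.001
grasp_force: 3.0
lip 87 [0.242  0.2494 0.2566]
lip 30 [0.2415 0.2473 0.255 ]
lip 163 [0.2419 0.2489 0.2563]
ptr 6 [0.2355 0.2422 0.2387]
```

```bash
python3 -m jog '[[0.05,0,-0.07,0],[0.1,0,-0.14,0],[0.15,0,-0.21,0],[0.15,0,-0.21,0],[0.15,0,-0.21,0]]'; python3 look.py 8
```

```text
t: 11.97
eef_pos: [0.6331, -0.0508, 0.2232]
tool_rot: [-0.001, 1.0, -0.005, -0.004]
contact_force: [-5.5, 2.5, 0.7]
gripper_width: -0.003
grasp_force: 3.1
lip 85 [0.2442 0.2513 0.2585]
lip 35 [0.2436 0.2496 0.2568]
lip 164 [0.244  0.2508 0.2585]
ptr 9 [0.2355 0.2448 0.2403]
```

```bash
python3 -m jog '[[-1,0,0,0],[-4,0,0,0],[-8,0,0,0],[-8,3,-1,0],[-8,6,-3,0],[-8,8,-6,0],[-8,8,-8,0],[-8,8,-8,0],[-8,8,-8,0]]'; python3 look.py 9; cat > wl.py <<'E'
from m import *
im,W,c=cam("wrist"); im=im.astype(int); y,n,s_=hs(W)
d=im.max(-1)<90
k=d&(abs(y)<.09)&(abs(n-.1035)<.0025)&(s_>.2)&(s_<.3)
lo=[];hi=[]
for u in range(20,270):
    t=s_[:,u][k[:,u]]
    if len(t)>5: lo.append(t.min());hi.append(t.max())
print("lip lo,hi",np.round([np.median(lo),np.median(hi)],4),len(lo))
m=d&(n>.055)&(n<.085)&(s_>.22)&(s_<.28)
for yy in np.arange(-.118,-.1,.003):
    q=m&(abs(y-yy)<.0015)
    if q.any(): print("ptr y%.3f"%yy,q.sum(),np.round((s_[q].min()+s_[q].max())/2,4))
E
python3 wl.py
```

```text
t: 12.77
eef_pos: [0.5558, -0.1314, 0.3061]
tool_rot: [0.0, 1.0, -0.006, 0.001]
contact_force: [0.4, 0.5, -1.1]
gripper_width: -0.0
grasp_force: 0.0
lip 85 [0.2444 0.2508 0.2587]
lip 61 [0.2436 0.2504 0.2579]
lip 222 [0.2439 0.2508 0.2584]
ptr 9 [0.2354 0.245  0.2403]
lip lo,hi [0.2486 0.2619] 250
ptr y-0.118 124 0.247
ptr y-0.115 108 0.2474
ptr y-0.112 82 0.2473
ptr y-0.109 68 0.247
ptr y-0.106 52 0.2469
ptr y-0.103 29 0.2472
```

```bash
python3 -m jog '[[-3,0,0,0],[-6,0,0,0],[-8,0,0,0],[-8,0,0,0],[-8,0,0,0]]'; python3 - <<'E'
from station import bot
print(bot.hand_in())
E
```

```text
t: 13.28
eef_pos: [0.4749, -0.1298, 0.3043]
tool_rot: [-0.0, 1.0, -0.006, -0.001]
contact_force: [-0.6, -0.1, -0.3]
gripper_width: -0.001
grasp_force: 0.0
the job is handed in; nothing more can be done
None
```

I pressed the start button fully in, pushed the sash up until the lip's underside was level with the pointer (within about 1 mm by the cameras), took the hand clear, and handed the job in at 13.3 s.

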